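# Lock the instrument box

## Task

Shut the lid of the steel instrument box, then lock it with the loose U-shaped shackle that hangs in the tube rack: put both its legs down through the lid's hasp tab into the lock and press until the hidden catch clicks, so that the shackle stays down when you let go. The click comes at a different depth each time, so press gently, feel for it and stop there instead of ramming the shackle on against the stop. Leave everything else where it stands.

Things in the scene. Friction and masses are not known exactly. Their poses are not given: they have to be found in the camera images.
- shackle_head (a point): Centre of the shackle's black grip head, half-way up it. The head is a block 14 mm (x) by 46 mm (y) by 28 mm (z); grasp it across the 14 mm. Two steel legs, 10 mm thick and 26 mm apart along y, run 50 mm down from the head's underside, which lies 14 mm below this point. The shackle weighs about 0.09 kg and fits the same when turned half round.
- shackle_tip (a point): Point midway between the lower ends of the shackle's two legs, 64 mm below the head's centre, same axes. The leg ends taper over 5.5 mm to 5 mm across; a groove above the taper takes the catch. 'Depth' below means how far this point is under the lock's top face.
- rack: Tube rack, 52 (x) by 140 (y) by 58 mm, fixed; origin under its centre, z up. The shackle hangs upright in it, two neighbouring holes along y, the head's underside on the top bars 55 mm above the worktop. Lift it straight up, by 60 mm or more.
- lock_mouth (a point): Point on the top face of the steel lock, midway between its two holes, 48 mm above the worktop. x points from the lock to the box behind it, y along the row of holes, z up. The lock is 36 (x) by 66 (y) by 48 mm, fixed to the box. Holes: 12 mm wide, at y = -13 and +13 mm. With the lid shut, its hasp tab (3 mm thick, two square 14 mm holes) lies over the lock, its top 3.5 mm above this point.
- lock_base (a point): Foot of the lock under its centre. Inside, a spring (2.5 N at 5 mm depth, 0.25 N more per mm) pushes the shackle up to about 5 mm depth unless the catch holds it. The catch adds about 4 to 9 N, which drop off suddenly at the click, at a depth of 12 to 34 mm: unseen, different each time. A hard stop follows 3 mm deeper. A caught shackle stays at that depth. Over 32 N of contact in all is ramming.
- lid_top (a point): Point in the middle of the lid's upper face; it moves with the lid. The lid is 109 (x) by 218 mm (y). Shut, this point is 36 mm above the worktop, 78 mm behind the lock's centre in +x, and its axes are those of the lock. The hinge runs along y, 54 mm behind it, 35 mm above the worktop. A knob, 16 mm wide and 15 mm high, stands 20 mm in front of it. The hasp tab is on the lid's front edge.
- box_lid (a joint): Angle of the lid, rad: 0 shut, grows as it opens. It starts partly open, 0.5 to 0.9. The hinge is stiff (0.3 N m): the lid stays where it is left and must be pushed down all the way.
- box: The steel instrument box, 111 (x) by 218 (y) mm, 36 mm high without the knob, fixed in place; origin under its centre, x towards the hinge, the lock at its -x side.
- vial: brown injection vial with a blue cap, 32 mm wide, 62 mm tall; bystander, origin at its foot's centre
- cup: screw-cap sample cup, 60 mm wide, 64 mm tall; bystander, origin at its foot's centre
- syringe: thin syringe lying down, 152 mm long; bystander, origin at its foot's centre
- tube_a: capped sample tube with dark red content standing in the tube rack, 16 mm wide, 84 mm tall; bystander, origin at its foot's centre
- tube_b: capped clear sample tube standing in the tube rack, 16 mm wide, 84 mm tall; bystander, origin at its foot's centre

How it is judged:
By the outcome, as a careful person would: the job done as asked, in the order asked, and still so for the second after the job is handed in, with the robot touching nothing.
It also fails if it takes over 72 s, if anything falls off the work surface, if the arm or the gripper's body presses on something with over 40 N, if the wrist force passes 120 N, or if a joint passes its speed limit or range.

## Robot

A 6-joint arm with a two-finger parallel gripper is mounted at the origin on a cart in front of the work surface, level with it; the furniture and walls round the work are solid. World frame = base frame: x ahead of the robot, y to its left, z up, the work surface at z = 0. Lengths are in m, angles in degrees, forces in N, time in s.
With the tool pointing down it reaches from about 0.4 to 0.825 m from the base axis. Payload 7 kg.
Tool frame: the origin (TCP) lies at the very end of the fingers, on their centre line; the grasp point (between the pads) lies 19 mm behind it; z points along the fingers, y is the direction in which the jaws open and shut (so a half turn about z gives the same grasp; the last joint's range is limited). The gripper opens to 88 mm and grips with 3 to 60 N. Pads are 19 mm wide; open, the fingers measure 130 mm over their backs; the gripper's body (78 mm by 193 mm) begins 47 mm behind the grasp point.
Start: joints at [82.282, 20.546, 0.682, 0, -70.136, -16.507], TCP at [0.277, 0.616, 0.227] pointing down, gripper open.
Joint ranges: [-176.03, 176.03], [-82.01, 121.73], [-58.28, 71.71], [-173.87, 95.51], [-174.79, -0.11], [-173.66, 173.66]. Speed limits (degrees/s): [136.94, 136.94, 172.46, 180, 180, 180].

## Interface

Orientations are given as [roll, pitch, yaw] about the fixed x, y, z axes, in that order (R = Rz(yaw) Ry(pitch) Rx(roll)).
In Python, from plant import telemetry, snapshot, calibration, workorder gives the robot as it stands. The module is installed in compiled form; this text tells all that it offers.
- The arm moves only by the tool step_arm, never from a script. Its argument "plan" is text: rows parted by semicolons, each of 7 numbers parted by spaces: the finger opening in cm, from 0 to 8.76, then the shift along the tool's x, y, z in cm, then the turn, a rotation vector about the tool's x, y, z in degrees. A call has 1 to 12 rows; each row shifts and turns the commanded pose from where the row before left it, along the tool's axes as they then stand; what a row does not reach is not made up. A row lasts 1/12 s, in which the tool goes at most 41.7 mm and 7.16 degrees, less where a joint would pass 70% of its speed; a pose out of reach is approached as far as the arm can. A call with a gripper value outside its range is refused whole. The fingers move at their own pace and stop on an object; the grip force is fixed at half the most. Time passes only in rows, so rows that do not move let the fingers close. It gives the time, the measured TCP pose, the force and the opening at its end, in the units of the state.
- telemetry.get_obs(): the state, without advancing time (a new reading comes with each control period).
- snapshot(name): name is "side" or "top"; returns the picture (400x640x3 uint8, blue, green, red); there is no depth.
- calibration(name): a dict with "K" (3x3 intrinsics, pixels), "camera_from_world" (4x4, takes a point from world to camera coordinates). Camera axes: x right, y up, looking along -z (the intrinsics and any distortion apply to the point x, -y, -z); pixel columns grow to the right and rows downward; lengths in m; the calibration is good to about 2 mm. A picture is of the moment at which its call begins. calibration takes no time and is no camera call.
- workorder.close_job(): hands the job in, once; it reports no verdict.
The state is a dict: "clock": time; "joint_pos": joint angles; "qvel": joint speeds; "tau": joint torques, N m; "tool_pos": TCP position; "orientation": TCP orientation; "force": force on the tool from outside, world axes, zero at the start; "moment": the same for the moment, N m; "opening": finger opening in m.
Only numpy, scipy, OpenCV 4.12 (cv2) and the standard library are available. Lean on these libraries where they do the work, as an engineer would, in place of code of your own. Each camera call takes 0.05 s, during which the arm holds its last target.

## Working session

There is one attempt and no reset: what is moved stays moved. The work goes in short steps, Python scripts to look and compute and a tool call to move; the robot and the scene stay as the last step left them, time stands still between calls to the robot, and variables do not carry over. Pictures are saved under pics/ and viewed, and the job is handed in when it is done.

Besides the shell and the picture viewer there is one more tool, called after "Call:" as name(argument=value, ...) on one line, values as JSON. step_arm: Moves the arm, as the interface text tells. Its arguments: {"type":"object","properties":{"plan":{"type":"string"}},"required":["plan"]}

```bash
mkdir -p pics
python3 - <<'E'
from plant import telemetry, snapshot, calibration
import cv2
print(telemetry.get_obs())
for n in("side","top"):
    cv2.imwrite(f"pics/{n}0.png",snapshot(n)); c=calibration(n); print(n,c)
E
```

```text
{'clock': 0.0, 'joint_pos': array([ 8.22815252e+01,  2.05914673e+01,  6.34503534e-01, -1.94608801e-02,
       -7.01359025e+01, -1.65082633e+01]), 'qvel': array([-0.05595659,  0.04298385, -0.05103517, -0.14948211, -0.02360487,
        0.06340181]), 'tau': array([-5.63874937e-05, -5.82707906e+01,  2.93061447e+01,  6.99691683e+00,
        6.90897970e-03, -1.60469449e-04]), 'tool_pos': array([0.27679939, 0.61510674, 0.22562994]), 'orientation': array([ 1.79905763e+02, -8.85036052e-03, -2.42333582e+01]), 'force': array([ 0.38811477, -0.5730381 ,  1.0971126 ]), 'moment': array([-0.01916537,  0.00374987, -0.03620448]), 'opening': 0.08772349146848488}
side {'K': array([[392.77549931,   0.        , 322.24617956],
       [  0.        , 392.77549931, 200.05162873],
       [  0.        ,   0.        ,   1.        ]]), 'camera_from_world': array([[ 0.99989306, -0.01451925,  0.00174802, -0.54580692],
       [ 0.00712766,  0.5882171 ,  0.80867165, -0.01355889],
       [-0.01276952, -0.80857272,  0.58825768, -0.97102812],
       [ 0.        ,  0.        ,  0.        ,  1.        ]])}
top {'K': array([[412.06253246,   0.        , 319.08766959],
       [  0.        , 412.06253246, 194.5051683 ],
       [  0.        ,   0.        ,   1.        ]]), 'camera_from_world': array([[ 0.02527976, -0.99921713,  0.03043114, -0.12176349],
       [ 0.98625123,  0.02990143,  0.16252512, -0.5558706 ],
       [-0.16330782,  0.02590415,  0.98623503, -0.83385015],
       [ 0.        ,  0.        ,  0.        ,  1.        ]])}
```

View pics/side0.png

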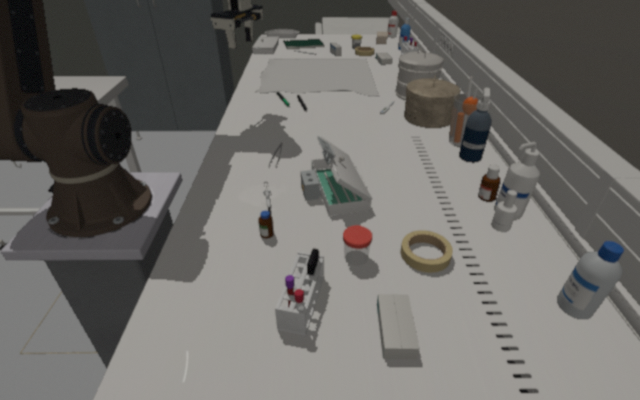

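View pics/top0.png

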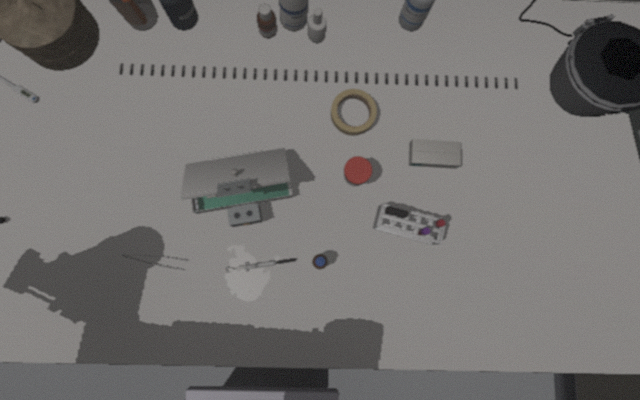

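Side view: rack (300,295), black head (314,261), box (335,180), lock (312,183). Top view: lock (245,215), lid (238,170), rack (412,222). I'll enlarge these areas.

Run:
```python
import cv2
t=cv2.imread("pics/top0.png");s=cv2.imread("pics/side0.png")
def z(im,x,y,w,h,f,n): cv2.imwrite(n,cv2.convertScaleAbs(cv2.resize(im[y:y+h,x:x+w],None,fx=f,fy=f,interpolation=cv2.INTER_CUBIC),alpha=1.4))
z(t,360,190,100,65,8,"pics/t_rack.png")
z(t,175,140,130,95,6,"pics/t_box.png")
z(s,260,235,90,100,6,"pics/s_rack.png")
z(s,290,130,90,95,6,"pics/s_box.png")
```

```text
(no output)
```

View pics/t_rack.png

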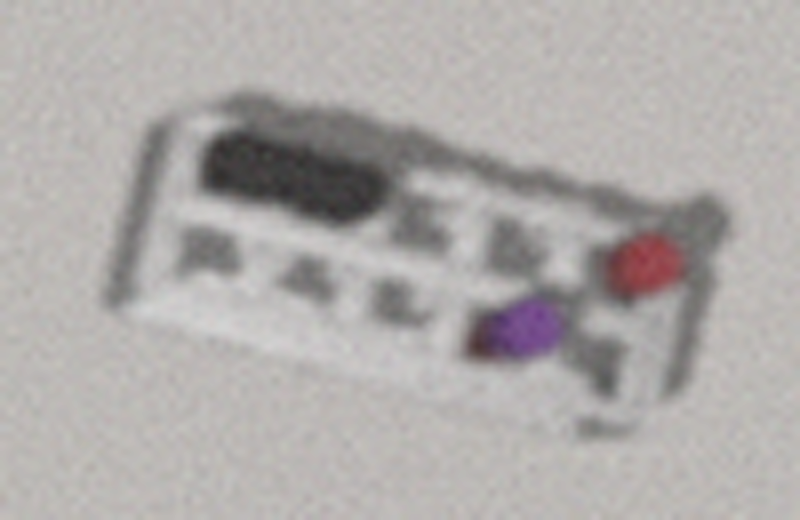

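View pics/t_box.png

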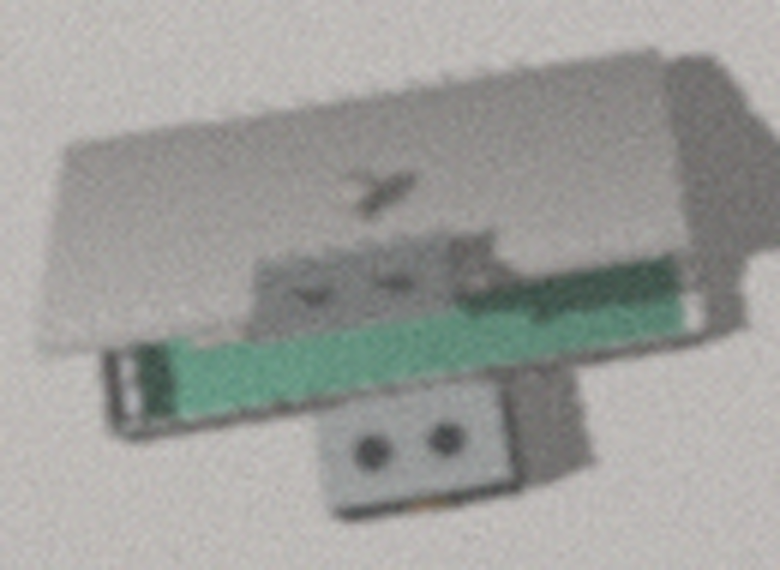

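View pics/s_rack.png

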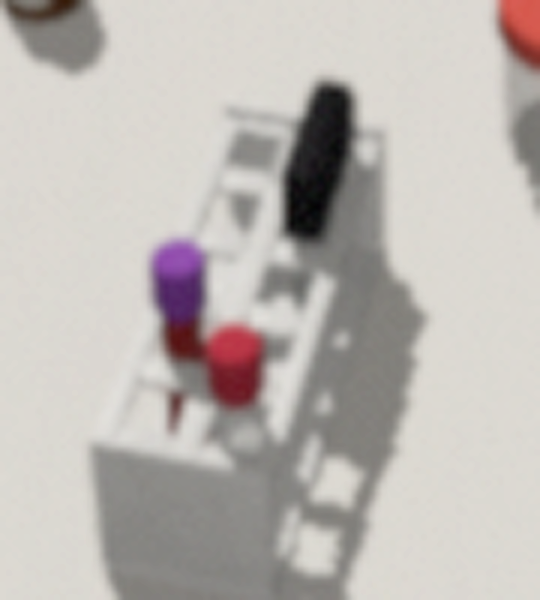

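View pics/s_box.png

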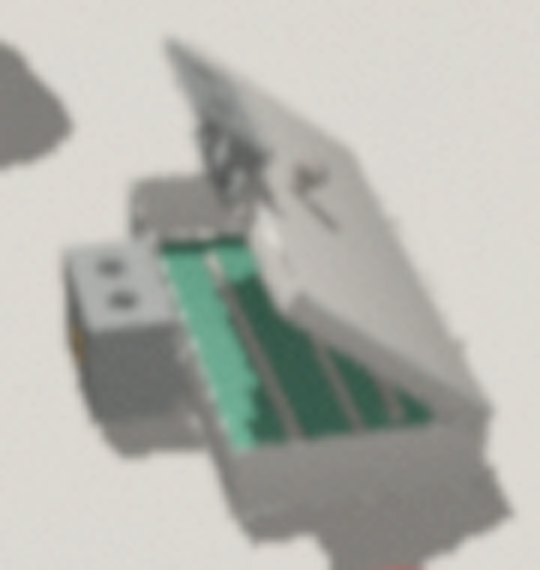

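```bash
cat > h.py <<'E'
import numpy as np, cv2
from plant import telemetry, snapshot, calibration
C={n:calibration(n) for n in("side","top")}
def ray(n,uv):
    K=C[n]["K"];T=C[n]["camera_from_world"];R,t=T[:3,:3],T[:3,3]
    d=np.linalg.inv(K)@[uv[0],uv[1],1]; d=np.array([d[0],-d[1],-d[2]])
    return -R.T@t, R.T@(d/np.linalg.norm(d))
def plane(n,uv,z):
    o,d=ray(n,uv); return o+d*(z-o[2])/d[2]
def tri(us,ut):
    A=np.zeros((3,3));b=np.zeros(3);rs=[ray("side",us),ray("top",ut)]
    for o,d in rs:
        P=np.eye(3)-np.outer(d,d);A+=P;b+=P@o
    p=np.linalg.solve(A,b); return p,[round(1e3*np.linalg.norm((np.eye(3)-np.outer(d,d))@(p-o)),1) for o,d in rs]
def proj(n,p):
    T=C[n]["camera_from_world"];c=T[:3,:3]@p+T[:3,3];q=C[n]["K"]@[c[0],-c[1],-c[2]];return q[:2]/q[2]
E
python3 - <<'E'
from h import *
np.set_printoptions(precision=4,suppress=True)
t=cv2.imread("pics/top0.png");s=cv2.imread("pics/side0.png")
g=lambda im:cv2.cvtColor(im,cv2.COLOR_BGR2GRAY).astype(float)
gt,gs=g(t),g(s)
def blob(G,u,v,r):
    u0,v0=int(round(u)),int(round(v));w=G[v0-r:v0+r+1,u0-r:u0+r+1];b=np.percentile(w,60);W=np.clip(b-15-w,0,None)
    yy,xx=np.mgrid[v0-r:v0+r+1,u0-r:u0+r+1];return np.array([(W*xx).sum(),(W*yy).sum()])/W.sum()
cv=lambda u,v,f,x,y:((u+.5)/f-.5+x,(v+.5)/f-.5+y)
H={}
for k,a,b in(("hole+y",(372,452),(110,266)),("hole-y",(447,438),(124,299))):
    ut=blob(gt,*cv(*a,6,175,140),4);us=blob(gs,*cv(*b,6,290,130),3)
    print(k,ut,us,"top",plane("top",ut,.048),"side",plane("side",us,.048),tri(us,ut));H[k]=(plane("top",ut,.048)+plane("side",us,.048))/2
d=H["hole+y"]-H["hole-y"];print("mid",(H["hole+y"]+H["hole-y"])/2,"len",np.linalg.norm(d),"yaw",np.degrees(np.arctan2(-d[0],d[1])))
# head
def mask(im,G,x,y,w,h,th):
    m=np.zeros(G.shape,np.uint8);m[y:y+h,x:x+w]=(G[y:y+h,x:x+w]<th)&(np.ptp(im[y:y+h,x:x+w],axis=2)<25)
    n,l,st,c=cv2.connectedComponentsWithStats(m);i=1+st[1:,4].argmax();r=cv2.minAreaRect(np.argwhere(l==i)[:,::-1].astype(np.float32));return c[i],st[i],r
for th in(60,70,80):
    ct,a,r=mask(t,gt,380,200,35,25,th);cs,b,r2=mask(s,gs,300,243,25,36,th)
    print(th,ct,a,r,cs,b,tri(cs,ct),"z.069",plane("top",ct,.069),plane("side",cs,.069))
# lid corners
for k,a,b in(("F+y",(40,350),(170,40)),("F-y",(690,250),(295,310)),("B-y",(655,50),(490,412))):
    print(k,tri(cv(*b,6,290,130),cv(*a,6,175,140)))
for k,a in(("tubeA",(645,265)),("tubeB",(520,325))): print(k, plane("top",cv(*a,8,360,190),.084))
E
```

```text
hole+y [236.6398 215.0059] [308.     174.1798] top [0.5099 0.0663 0.048 ] side [0.5104 0.0629 0.048 ] (array([0.5102, 0.0668, 0.0455]), [np.float64(0.1), np.float64(0.1)])
hole-y [248.99   212.8307] [309.9907 179.6085] top [0.5153 0.0407 0.048 ] side [0.5158 0.0375 0.048 ] (array([0.5156, 0.041 , 0.0457]), [np.float64(0.1), np.float64(0.1)])
mid [0.5128 0.0518 0.048 ] len 0.02606207506377878 yaw 11.838644761191345
60 [396.2763 211.6513] [386 207  22  11 152] ((396.4769287109375, 211.5846405029297), (21.575624465942383, 7.718109607696533), 15.255120277404785) [312.6373 262.0311] [308 249  11  26 193] (array([ 0.5243, -0.268 ,  0.0662]), [np.float64(0.2), np.float64(0.2)]) z.069 [ 0.5241 -0.2674  0.069 ] [ 0.5242 -0.2708  0.069 ]
70 [396.3333 211.5763] [385 206  24  12 177] ((396.45855712890625, 211.6556396484375), (22.99639129638672, 8.116373062133789), 14.931416511535645) [312.7991 262.1355] [307 249  12  27 214] (array([ 0.5246, -0.2682,  0.0661]), [np.float64(0.1), np.float64(0.1)]) z.069 [ 0.5243 -0.2675  0.069 ] [ 0.5245 -0.2711  0.069 ]
80 [396.9852 211.3054] [385 205  26  13 203] ((397.22027587890625, 211.27162170410156), (24.53811264038086, 10.449492454528809), 8.972626686096191) [312.7071 262.4603] [307 249  12  27 239] (array([ 0.5248, -0.2695,  0.0666]), [np.float64(0.4), np.float64(0.4)]) z.069 [ 0.5249 -0.2689  0.069 ] [ 0.5244 -0.2719  0.069 ]
F+y (array([0.5358, 0.1684, 0.1012]), [np.float64(0.8), np.float64(0.8)])
F-y (array([ 0.5794, -0.0443,  0.0956]), [np.float64(2.9), np.float64(2.9)])
B-y (array([ 0.6625, -0.0261,  0.0353]), [np.float64(0.1), np.float64(0.1)])
tubeA [ 0.5021 -0.3543  0.084 ]
tubeB [ 0.4859 -0.3219  0.084 ]
```

Lock mouth is at about (0.513, 0.052) with yaw about 11.5°. The head is at (0.524, -0.269, 0.069) with rack yaw about -13°. The lid is open about 0.6 rad. The first move turns the tool and closes the fingers.

Call:
step_arm(plan="0 0 0 0 0 0 6.8;0 0 0 0 0 0 6.8;0 0 0 0 0 0 6.8;0 0 0 0 0 0 6.8;0 0 0 0 0 0 6.8;0 0 0 0 0 0 6.8;0 0 0 0 0 0 6.8;0 0 0 0 0 0 6.7;0 0 0 0 0 0 0")

```text
clock: 0.85
tool_pos: [0.2768, 0.6153, 0.226]
orientation: [180.0, -0.0, -78.8]
force: [-0.0, -0.1, -0.6]
opening: 0.0329
```

```bash
cat >> h.py <<'E'
from scipy.spatial.transform import Rotation as Ro
def go(target,yaw=None):
    o=telemetry.get_obs();R=Ro.from_euler("xyz",o["orientation"],degrees=True)
    d=R.inv().apply(np.array(target)-o["tool_pos"])*100
    out=f"tool shift cm {np.round(d,2)}"
    if yaw is not None:
        r=(R.inv()*Ro.from_euler("xyz",[180,0,yaw],degrees=True)).as_rotvec(degrees=True);out+=f" rot {np.round(r,2)}"
    print(out,"|",np.round(o["tool_pos"],4),np.round(o["orientation"],2),"F",np.round(o["force"],1),"t",round(o["clock"],2),"op",round(o["opening"],4))
E
python3 -c "
from h import *
go([.5724,.1099,.15],-78.5)"
```

```text
tool shift cm [ 55.3  -19.22   7.63] rot [ 0.03 -0.04 -0.34] | [0.2768 0.6153 0.226 ] [ 1.7997e+02 -4.0000e-02 -7.8840e+01] F [-0.  -0.1 -0.6] t 0.85 op 0.0329
```

Call:
step_arm(plan="0 3.25 -1.13 0.2 0 0 0;0 3.25 -1.13 0.2 0 0 0;0 3.25 -1.13 0.2 0 0 0;0 3.25 -1.13 0.2 0 0 0;0 3.25 -1.13 0.2 0 0 0;0 3.25 -1.13 0.2 0 0 0;0 3.25 -1.13 0.2 0 0 0;0 3.25 -1.13 0.2 0 0 0;0 3.25 -1.13 0.2 0 0 0;0 3.25 -1.13 0.2 0 0 0;0 3.25 -1.13 0.2 0 0 0;0 3.25 -1.13 0.2 0 0 0")

```text
clock: 1.85
tool_pos: [0.4879, 0.2587, 0.2025]
orientation: [-180.0, 0.0, -78.3]
force: [-0.4, 0.6, -0.4]
opening: 0.0003
```

Call:
step_arm(plan="0 3.25 -1.13 0.2 0 0 0;0 3.25 -1.13 0.2 0 0 0;0 3.25 -1.13 0.2 0 0 0;0 3.25 -1.13 0.2 0 0 0;0 3.25 -1.13 0.2 0 0 0;0 0 0 0 0 0 0;0 0 0 0 0 0 0")

```text
clock: 2.43
tool_pos: [0.5755, 0.1104, 0.1919]
orientation: [179.9, -0.0, -78.5]
force: [-0.8, 0.0, -0.0]
opening: 0.0003
```

Run:
```python
from h import *
go([.5724,.1099,.12],-78.5)
a=snapshot("top");b=snapshot("side")
z=lambda im,x,y,w,h,f:cv2.resize(im[y:y+h,x:x+w],None,fx=f,fy=f,interpolation=cv2.INTER_CUBIC)
cv2.imwrite("pics/press1.png",np.hstack([z(a,140,100,180,180,2.2),z(b,250,60,180,180,2.2)]))
```

```text
tool shift cm [-0.01  0.31  7.19] rot [ 0.07 -0.02  0.  ] | [0.5755 0.1104 0.1919] [ 1.7993e+02 -2.0000e-02 -7.8500e+01] F [-0.8  0.  -0. ] t 2.43 op 0.0003
```

View pics/press1.png

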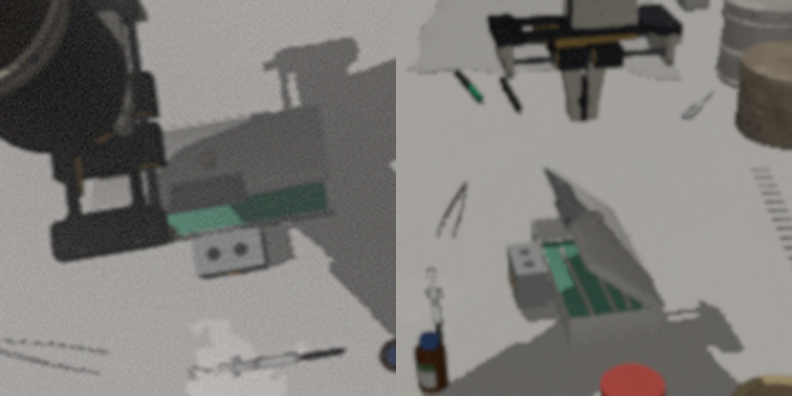

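The fingers hang above the lid's +y half, with the tip at side pixel (335,114). The lid is still open. Next I push down and watch the force.

```bash
python3 -c "
from h import *
o=telemetry.get_obs();print(proj('side',o['tool_pos']),proj('top',o['tool_pos']))"
```

```text
[333.65804328 112.9204271 ] [199.42270491 168.84898449]
```

Call:
step_arm(plan="0 0 0.1 2 0 0 0;0 0 0.1 2 0 0 0;0 0 0.1 1.5 0 0 0;0 0 0 0.8 0 0 0;0 0 0 0.8 0 0 0;0 0 0 0.8 0 0 0;0 0 0 0.8 0 0 0;0 0 0 0.5 0 0 0;0 0 0 0 0 0 0")

```text
clock: 3.28
tool_pos: [0.5719, 0.1117, 0.0997]
orientation: [179.9, -0.0, -78.5]
force: [0.7, 0.2, 0.4]
opening: 0.0005
```

Call:
step_arm(plan="0 0 0 0.5 0 0 0;0 0 0 0.5 0 0 0;0 0 0 0.5 0 0 0;0 0 0 0.5 0 0 0;0 0 0 0.5 0 0 0;0 0 0 0.5 0 0 0")

```text
clock: 3.78
tool_pos: [0.5721, 0.1116, 0.0701]
orientation: [180.0, -0.0, -78.5]
force: [0.2, -1.0, 2.2]
opening: 0.0008
```

Call:
step_arm(plan="0 0 0 0.5 0 0 0;0 0 0 0.5 0 0 0;0 0 0 0.5 0 0 0;0 0 0 0.5 0 0 0")

```text
clock: 4.12
tool_pos: [0.5719, 0.1116, 0.0499]
orientation: [180.0, -0.0, -78.5]
force: [-1.1, -1.1, 2.8]
opening: 0.0003
```

Call:
step_arm(plan="0 0 0 0.4 0 0 0;0 0 0 0.4 0 0 0;0 0 0 0.3 0 0 0;0 0 0 0 0 0 0")

```text
clock: 4.45
tool_pos: [0.5719, 0.1115, 0.0387]
orientation: [180.0, -0.0, -78.5]
force: [-0.2, -0.5, -0.1]
opening: 0.0003
```

Call:
step_arm(plan="0 0 0 0.15 0 0 0;0 0 0 0.1 0 0 0;0 0 0 0 0 0 0")

```text
clock: 4.7
tool_pos: [0.5724, 0.1118, 0.0371]
orientation: [-180.0, 0.0, -78.5]
force: [-0.9, -0.4, -0.2]
opening: 0.0003
```

Call:
step_arm(plan="0 0 0 0.1 0 0 0;0 0 0 0.1 0 0 0;0 0 0 0 0 0 0")

```text
clock: 4.95
tool_pos: [0.5725, 0.1118, 0.0364]
orientation: [-179.9, -0.0, -78.5]
force: [-4.7, -0.7, 12.5]
opening: 0.0007
```

Call:
step_arm(plan="0 0 0 0.15 0 0 0;0 0 0 0 0 0 0")

```text
clock: 5.12
tool_pos: [0.5726, 0.1118, 0.0363]
orientation: [-179.9, -0.0, -78.5]
force: [-9.8, 0.5, 24.1]
opening: 0.0003
```

Contact is solid at z=36.3 mm, which is the shut height. Next I lift and move away.

Call:
step_arm(plan="0 0 0 -1 0 0 0;0 0 0 -3 0 0 0;0 0 0 -3.5 0 0 0;4.5 0 0 -3.5 0 0 0;4.5 3.3 0 -1 0 0 3;4.5 3.5 0 0 0 0 4;4.5 3.5 0 0 0 0 5;4.5 3.5 0 0 0 0 5;4.5 3.5 0 0 0 0 4;4.5 3.5 0 0 0 0 4")

```text
clock: 5.95
tool_pos: [0.5774, -0.0961, 0.1537]
orientation: [-180.0, 0.0, -103.7]
force: [1.2, -0.2, 1.1]
opening: 0.0412
```

```bash
python3 -c "
from h import *
go([.5243,-.269,.17],-103.4)"
```

```text
tool shift cm [18.06  1.06 -1.63] rot [-0.04  0.01 -0.32] | [ 0.5774 -0.0961  0.1537] [-1.7996e+02  1.0000e-02 -1.0372e+02] F [ 1.2 -0.2  1.1] t 5.95 op 0.0412
```

Call:
step_arm(plan="4.5 3.3 0.2 0 0 0 -0.3;4.5 3.3 0.2 0 0 0 0;4.5 3.3 0.2 0 0 0 0;4.5 3.3 0.2 0 0 0 0;4.5 2.8 0.2 0 0 0 0;4.5 0 0 0 0 0 0;4.5 0 0 0 0 0 0;4.5 0 0 0 0 0 0")

```text
clock: 6.62
tool_pos: [0.5307, -0.248, 0.1536]
orientation: [-180.0, 0.0, -103.3]
force: [0.0, 0.9, -0.1]
opening: 0.0448
```

Run:
```python
from h import *
go([.5243,-.269,.10],-103.4)
a=snapshot("top");b=snapshot("side");cv2.imwrite("pics/top2.png",a);cv2.imwrite("pics/side2.png",b)
o=telemetry.get_obs();print(proj('side',o['tool_pos']),proj('top',o['tool_pos']))
z=lambda im,x,y,w,h,f:cv2.convertScaleAbs(cv2.resize(im[y:y+h,x:x+w],None,fx=f,fy=f,interpolation=cv2.INTER_CUBIC),alpha=1.3)
cv2.imwrite("pics/c2.png",np.vstack([np.hstack([z(a,175,140,130,95,3),z(b,290,130,130,95,3)]),np.hstack([z(a,360,150,130,100,3),z(b,250,220,130,100,3)])]))
```

```text
tool shift cm [2.19 0.14 5.36] rot [-0.02  0.01  0.13] | [ 0.5307 -0.248   0.1536] [-1.7998e+02  1.0000e-02 -1.0327e+02] F [ 0.   0.9 -0.1] t 6.62 op 0.0448
[315.97588691 217.74580019] [395.28125448 202.2452842 ]
```

View pics/c2.png

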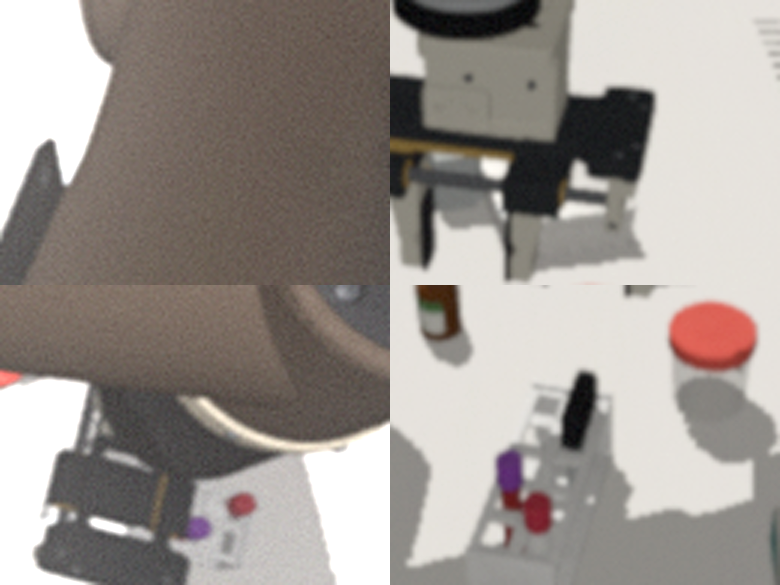

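The arm hides the box from above. In the side view the open fingers straddle the head's line, with tips near (298,218) and (333,222), close to the TCP projection. I go over the head and part-way down.

Call:
step_arm(plan="4.5 1.1 0.07 0 0 0 0.1;4.5 1.1 0.07 0 0 0 0;4.5 0 0 1.5 0 0 0;4.5 0 0 1.5 0 0 0;4.5 0 0 1.5 0 0 0;4.5 0 0 0 0 0 0;4.5 0 0 0 0 0 0;4.5 0 0 0 0 0 0")

```text
clock: 7.38
tool_pos: [0.5248, -0.2694, 0.1093]
orientation: [-180.0, -0.0, -103.3]
force: [-0.0, 0.1, 1.0]
opening: 0.0444
```

Run:
```python
from h import *
go([.5243,-.269,.062],-103.4)
b=snapshot("side")
o=telemetry.get_obs();print(proj('side',o['tool_pos']))
z=lambda im,x,y,w,h,f:cv2.convertScaleAbs(cv2.resize(im[y:y+h,x:x+w],None,fx=f,fy=f,interpolation=cv2.INTER_CUBIC),alpha=1.3)
cv2.imwrite("pics/c3.png",z(b,260,200,110,100,6))
```

```text
tool shift cm [-0.03  0.06  4.73] rot [-0.04 -0.02  0.1 ] | [ 0.5248 -0.2694  0.1093] [-1.7996e+02 -2.0000e-02 -1.0330e+02] F [-0.   0.1  1. ] t 7.38 op 0.0444
[312.74738563 245.00062665]
```

View pics/c3.png

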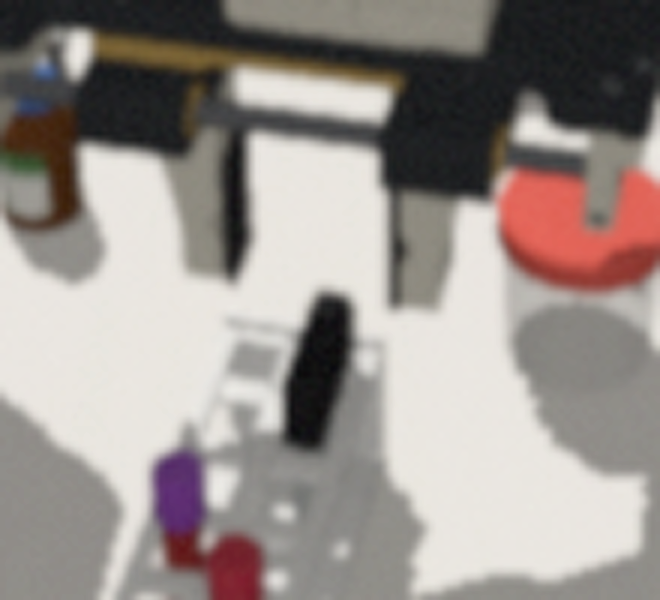

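The head sits between the open fingers and lines up. I go down and grip.

Call:
step_arm(plan="4.5 0 0.05 1.2 0 0 0.1;4.5 0 0 1.2 0 0 0;4.5 0 0 1.0 0 0 0;4.5 0 0 0.7 0 0 0;4.5 0 0 0.5 0 0 0;4.5 0 0 0 0 0 0;4.5 0 0 0 0 0 0")

```text
clock: 8.02
tool_pos: [0.5239, -0.269, 0.0627]
orientation: [180.0, -0.0, -103.4]
force: [-0.2, -0.7, 0.4]
opening: 0.0453
```

Call:
step_arm(plan="0.9 0 0 0 0 0 0;0.9 0 0 0 0 0 0;0.9 0 0 0 0 0 0;0.9 0 0 0 0 0 0;0.9 0 0 0 0 0 0;0.9 0 0 0 0 0 0;0.9 0 0 0 0 0 0")

```text
clock: 8.6
tool_pos: [0.5239, -0.2689, 0.0628]
orientation: [-180.0, -0.0, -103.4]
force: [-1.2, 0.0, 1.2]
opening: 0.0138
```

Call:
step_arm(plan="0.5 0 0 -0.5 0 0 0;0.5 0 0 -1 0 0 0;0.5 0 0 -1.5 0 0 0;0.5 0 0 -1.5 0 0 0;0.5 0 0 -1.5 0 0 0;0.5 0 0 -1.5 0 0 0;0.5 0 0 -1.5 0 0 0;0.5 0 0 -1 0 0 0;0.5 0 0 0 0 0 0;0.5 0 0 0 0 0 0")

```text
clock: 9.43
tool_pos: [0.524, -0.2688, 0.1631]
orientation: [-179.9, 0.0, -103.4]
force: [0.0, 0.0, -1.9]
opening: 0.0139
```

Run:
```python
from h import *
go([.5128,.0518-.1,.163],-78.4)
a=snapshot("top");b=snapshot("side");cv2.imwrite("pics/top4.png",a);cv2.imwrite("pics/side4.png",b)
z=lambda im,x,y,w,h,f:cv2.convertScaleAbs(cv2.resize(im[y:y+h,x:x+w],None,fx=f,fy=f,interpolation=cv2.INTER_CUBIC),alpha=1.3)
cv2.imwrite("pics/c4.png",np.hstack([z(b,260,170,110,140,3.5),z(a,175,140,110,140,3.5)]))
```

```text
tool shift cm [-2.12e+01  6.21e+00  1.00e-02] rot [ -0.08   0.   -25.03] | [ 0.524  -0.2688  0.1631] [-1.7992e+02  2.0000e-02 -1.0343e+02] F [ 0.   0.  -1.9] t 9.43 op 0.0139
```

View pics/c4.png

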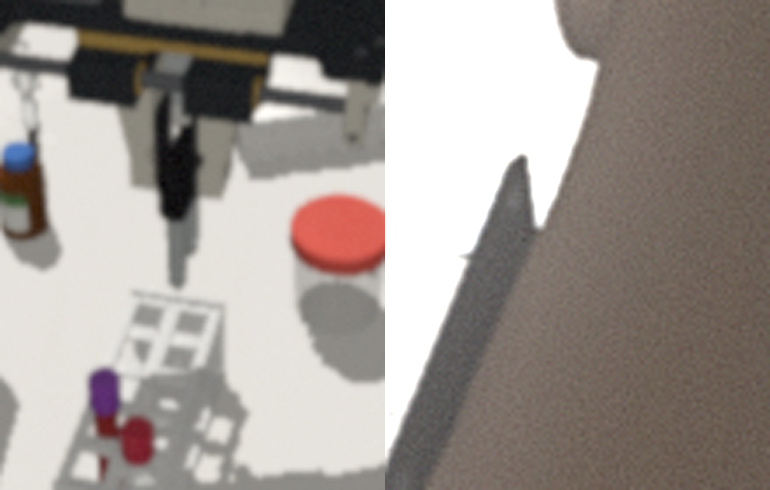

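Run:
```python
from h import *
b=cv2.imread("pics/side4.png");a=cv2.imread("pics/top0.png")
z=lambda im,x,y,w,h,f:cv2.convertScaleAbs(cv2.resize(im[y:y+h,x:x+w],None,fx=f,fy=f,interpolation=cv2.INTER_CUBIC),alpha=1.4)
cv2.imwrite("pics/c5.png",z(b,290,130,100,90,8))
cv2.imwrite("pics/c6.png",z(a,185,185,120,50,6.6))
```

```text
(no output)
```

View pics/c5.png

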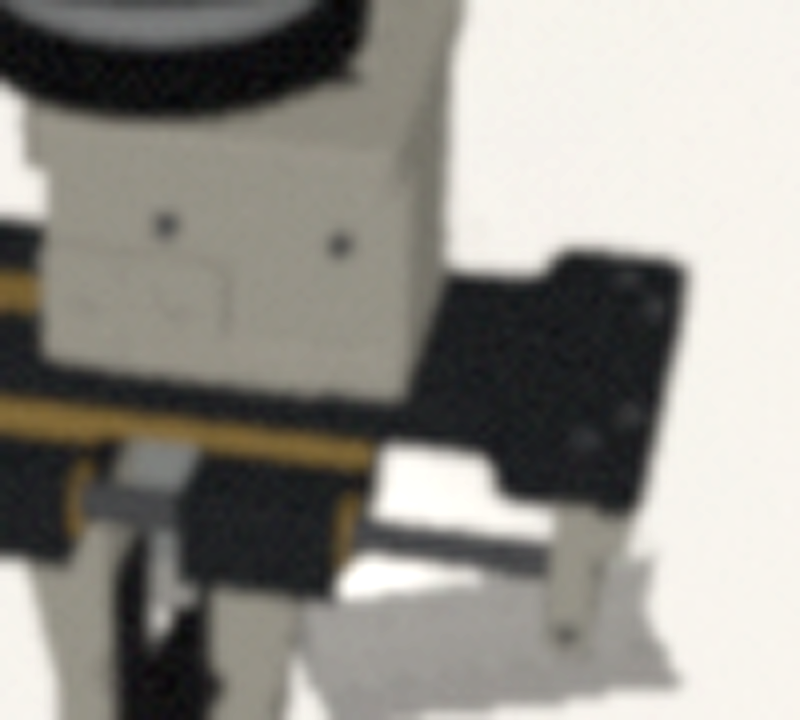

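View pics/c6.png

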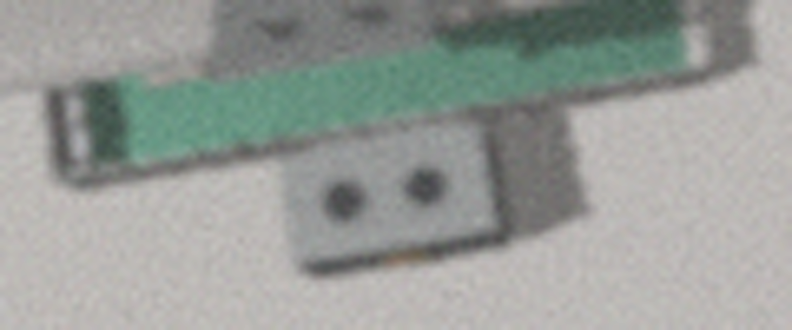

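Run:
```python
from h import *
a=cv2.imread("pics/top0.png").astype(int)
m=(a[...,1]-a[...,2]>18)
pts=[]
for u in range(208,286):
    v=np.where(m[170:225,u])[0]
    if len(v)>2: pts.append((u,v.max()+170.5))
pts=np.array(pts,np.float32)
for zz in(.01,.03):
    w=np.array([plane("top",p,zz)[:2] for p in pts],np.float32)
    vx,vy,x,y=cv2.fitLine(w,cv2.DIST_HUBER,0,.001,.001).ravel()
    r=(w-[x,y])@np.array([-vy,vx]); print(len(w),"yaw",np.degrees(np.arctan(-vx/vy)),"rms mm",r.std()*1e3)
# lid edges in the first picture: hinge edge (back), gray lid vs table
c=lambda u,v:((u+.5)/6-.5+175,(v+.5)/6-.5+140)
for p,q,zz in(((65,150),(655,50),.036),((345,518),(520,487),.0)):
    P=plane("top",c(*p),zz);Q=plane("top",c(*q),zz);d=P-Q;print(np.degrees(np.arctan2(-d[0],d[1])),np.linalg.norm(d))
```

```text
78 yaw 11.968292 rms mm 0.7346709
78 yaw 11.968271 rms mm 0.7184564
11.90136564303649 0.21604056388314696
11.770664971425987 0.06508716445713063
```

Call:
step_arm(plan="0.5 -2.1 0.6 0 0 0 0;0.5 -3 0.83 0 0 0 0;0.5 -3 0.83 0 0 0 0;0.5 -3 0.83 0 0 0 0;0.5 -3 0.83 0 0 0 0;0.5 -3 0.83 0 0 0 0;0.5 -3 0.83 0 0 0 0;0.5 -3 0.83 0 0 0 0;0.5 -3 0.83 0 0 0 0;0.5 -2.5 0.7 0 0 0 0;0.5 -2.3 0.6 0 0 0 0")

```text
clock: 10.45
tool_pos: [0.5116, 0.053, 0.1616]
orientation: [179.9, -0.1, -103.4]
force: [-0.1, -0.2, -1.2]
opening: 0.0142
```

Call:
step_arm(plan="0.5 0 0 0 0 0 -5;0.5 0 0 0 0 0 -5;0.5 0 0 0 0 0 -5;0.5 0 0 0 0 0 -5;0.5 0 0 0 0 0 -5.3;0.5 0 0 0 0 0 0;0.5 0 0 0 0 0 0;0.5 0 0 0 0 0 0;0.5 0 0 0 0 0 0")

```text
clock: 11.2
tool_pos: [0.5123, 0.0514, 0.1622]
orientation: [180.0, -0.0, -78.3]
force: [0.3, -0.2, -2.0]
opening: 0.0134
```

Run:
```python
from h import *
go([.5125,.0519,.125],-78.1)
a=snapshot("top");b=snapshot("side");cv2.imwrite("pics/top7.png",a);cv2.imwrite("pics/side7.png",b)
z=lambda im,x,y,w,h,f:cv2.convertScaleAbs(cv2.resize(im[y:y+h,x:x+w],None,fx=f,fy=f,interpolation=cv2.INTER_CUBIC),alpha=1.4)
cv2.imwrite("pics/c7.png",z(b,270,100,125,125,5))
```

```text
tool shift cm [-0.05 -0.03  3.72] rot [ 0.03 -0.01 -0.15] | [0.5123 0.0514 0.1622] [ 1.7997e+02 -1.0000e-02 -7.8250e+01] F [ 0.3 -0.2 -2. ] t 11.2 op 0.0134
```

View pics/c7.png

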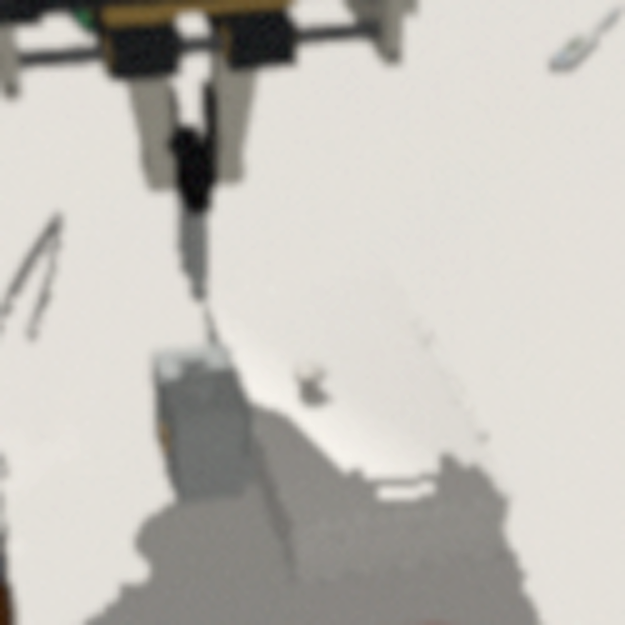

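View pics/top7.png

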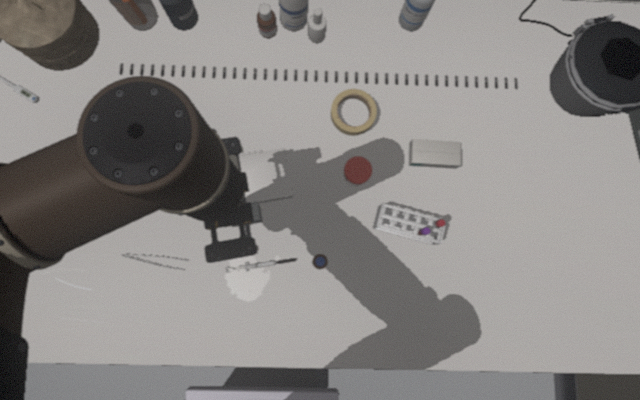

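The lid is shut: the side view shows the knob at (333,177) on a flat lid with the tab over the lock. The legs hang above the lock, with the near leg end at about (310.6,159.6).

Run:
```python
from h import *
o=telemetry.get_obs();p=o["tool_pos"]
y=np.radians(11.9);Y=np.array([-np.sin(y),np.cos(y),0])
for s in(-13,13): print("leg tip",s,proj("side",p+[0,0,-.0578]+Y*s/1e3),"target hole",proj("side",np.array([.5125,.0519,.048])+Y*s/1e3))
b=cv2.imread("pics/side7.png")
cv2.imwrite("pics/c8.png",cv2.convertScaleAbs(cv2.resize(b[120:195,290:335],None,fx=8,fy=8,interpolation=cv2.INTER_CUBIC),alpha=1.3))
```

```text
leg tip -13 [309.32460735 159.63002842] target hole [309.76836089 179.24264198]
leg tip 13 [307.27289371 154.42862469] target hole [307.77662885 173.81484319]
```

View pics/c8.png

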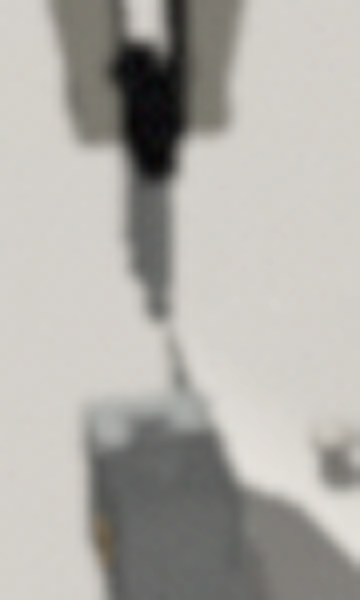

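The tip projection matches the picture within about 0.3 px. I go down slowly to just above the tab and then feel.

Call:
step_arm(plan="0.5 0 -0.03 1 0 0 -0.15;0.5 0 0 1.2 0 0 0;0.5 0 0 1.2 0 0 0;0.5 0 0 0.8 0 0 0;0.5 0 0 0.4 0 0 0;0.5 0 0 0 0 0 0;0.5 0 0 0 0 0 0;0.5 0 0 0 0 0 0")

```text
clock: 11.97
tool_pos: [0.5132, 0.0517, 0.117]
orientation: [-180.0, -0.0, -78.0]
force: [-0.5, -0.3, -0.8]
opening: 0.0136
```

Run:
```python
from h import *
go([.5126,.0513,.105],-78.1)
b=snapshot("side")
cv2.imwrite("pics/c9.png",cv2.convertScaleAbs(cv2.resize(b[130:200,280:340],None,fx=8,fy=8,interpolation=cv2.INTER_CUBIC),alpha=1.3))
```

```text
tool shift cm [0.02 0.06 1.2 ] rot [-0.05  0.    0.13] | [0.5132 0.0517 0.117 ] [-179.95   -0.    -77.97] F [-0.5 -0.3 -0.8] t 11.97 op 0.0136
```

View pics/c9.png

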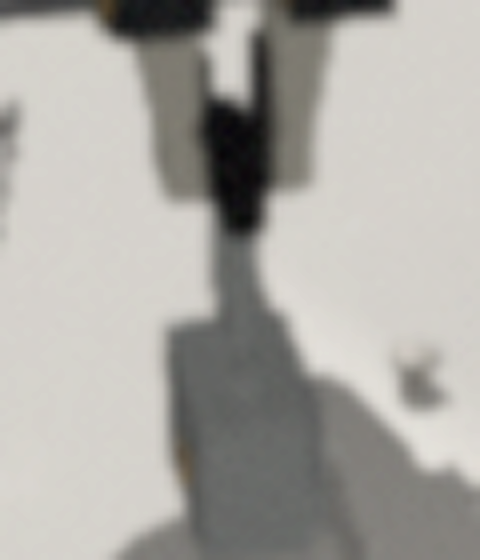

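Call:
step_arm(plan="0.5 0 0.05 0.2 0 0 0.1;0.5 0 0 0.3 0 0 0;0.5 0 0 0.2 0 0 0;0.5 0 0 0 0 0 0")

```text
clock: 12.35
tool_pos: [0.5119, 0.0513, 0.1091]
orientation: [180.0, -0.0, -78.1]
force: [-0.7, -0.3, -1.6]
opening: 0.0139
```

Call:
step_arm(plan="0.5 0 0 0.2 0 0 0;0.5 0 0 0.2 0 0 0;0.5 0 0 0 0 0 0")

```text
clock: 12.6
tool_pos: [0.512, 0.0514, 0.1051]
orientation: [180.0, -0.0, -78.1]
force: [0.0, -0.7, -1.0]
opening: 0.0139
```

Call:
step_arm(plan="0.5 0 0 0.2 0 0 0;0.5 0 0 0.1 0 0 0;0.5 0 0 0 0 0 0")

```text
clock: 12.85
tool_pos: [0.5121, 0.0514, 0.1023]
orientation: [180.0, -0.0, -78.1]
force: [0.2, 0.3, -1.4]
opening: 0.0137
```

The tip is 3.5 mm deep with no lateral force, so both legs are in the holes. I go on gently.

Call:
step_arm(plan="0.5 0 0 0.15 0 0 0;0.5 0 0 0.15 0 0 0;0.5 0 0 0 0 0 0")

```text
clock: 13.1
tool_pos: [0.5125, 0.0515, 0.0996]
orientation: [-180.0, -0.0, -78.1]
force: [0.3, 0.6, 2.4]
opening: 0.0141
```

Call:
step_arm(plan="0.5 0 0 0.15 0 0 0;0.5 0 0 0.1 0 0 0;0.5 0 0 0 0 0 0")

```text
clock: 13.35
tool_pos: [0.5125, 0.0515, 0.0971]
orientation: [-180.0, 0.0, -78.1]
force: [0.2, 0.3, 1.9]
opening: 0.0138
```

Call:
step_arm(plan="0.5 0 0 0.1 0 0 0;0.5 0 0 0.1 0 0 0;0.5 0 0 0 0 0 0")

```text
clock: 13.6
tool_pos: [0.5124, 0.0515, 0.095]
orientation: [-180.0, 0.0, -78.1]
force: [0.2, -1.2, 2.0]
opening: 0.014
```

Call:
step_arm(plan="0.5 0 0 0.1 0 0 0;0.5 0 0 0 0 0 0")

```text
clock: 13.77
tool_pos: [0.5124, 0.0515, 0.094]
orientation: [-180.0, 0.0, -78.1]
force: [0.4, -0.5, 3.9]
opening: 0.0137
```

Call:
step_arm(plan="0.5 0 0 0.1 0 0 0;0.5 0 0 0 0 0 0")

```text
clock: 13.93
tool_pos: [0.5124, 0.0515, 0.093]
orientation: [-180.0, -0.0, -78.1]
force: [1.4, 0.6, 2.4]
opening: 0.0135
```

Call:
step_arm(plan="0.5 0 0 0.1 0 0 0;0.5 0 0 0 0 0 0")

```text
clock: 14.1
tool_pos: [0.5124, 0.0515, 0.092]
orientation: [-180.0, -0.0, -78.1]
force: [0.8, -0.0, 2.2]
opening: 0.0137
```

Call:
step_arm(plan="0.5 0 0 0.1 0 0 0;0.5 0 0 0 0 0 0")

```text
clock: 14.27
tool_pos: [0.5124, 0.0515, 0.091]
orientation: [-180.0, 0.0, -78.1]
force: [0.3, 0.3, 3.6]
opening: 0.0137
```

Call:
step_arm(plan="0.5 0 0 0.1 0 0 0;0.5 0 0 0 0 0 0")

```text
clock: 14.43
tool_pos: [0.5124, 0.0515, 0.09]
orientation: [-180.0, 0.0, -78.1]
force: [1.0, 0.0, 3.6]
opening: 0.0139
```

Call:
step_arm(plan="0.5 0 0 0.1 0 0 0;0.5 0 0 0 0 0 0")

```text
clock: 14.6
tool_pos: [0.5124, 0.0515, 0.089]
orientation: [-180.0, 0.0, -78.1]
force: [1.3, 0.3, 4.5]
opening: 0.0141
```

Call:
step_arm(plan="0.5 0 0 0.1 0 0 0;0.5 0 0 0 0 0 0")

```text
clock: 14.77
tool_pos: [0.5124, 0.0515, 0.088]
orientation: [-180.0, 0.0, -78.1]
force: [0.5, 0.0, 3.4]
opening: 0.0137
```

Call:
step_arm(plan="0.5 0 0 0.1 0 0 0;0.5 0 0 0 0 0 0")

```text
clock: 14.93
tool_pos: [0.5124, 0.0515, 0.0871]
orientation: [-180.0, 0.0, -78.1]
force: [0.7, -0.3, 3.9]
opening: 0.0134
```

Call:
step_arm(plan="0.5 0 0 0.1 0 0 0;0.5 0 0 0 0 0 0")

```text
clock: 15.1
tool_pos: [0.5124, 0.0515, 0.0861]
orientation: [-180.0, -0.0, -78.1]
force: [1.1, -0.3, 4.6]
opening: 0.014
```

Call:
step_arm(plan="0.5 0 0 0.1 0 0 0;0.5 0 0 0 0 0 0")

```text
clock: 15.27
tool_pos: [0.5124, 0.0515, 0.0851]
orientation: [-180.0, -0.0, -78.1]
force: [1.5, 0.3, 5.1]
opening: 0.0136
```

Call:
step_arm(plan="0.5 0 0 0.1 0 0 0;0.5 0 0 0 0 0 0")

```text
clock: 15.43
tool_pos: [0.5124, 0.0515, 0.0842]
orientation: [-180.0, -0.0, -78.1]
force: [1.3, 0.0, 5.5]
opening: 0.0137
```

Call:
step_arm(plan="0.5 0 0 0.1 0 0 0;0.5 0 0 0 0 0 0")

```text
clock: 15.6
tool_pos: [0.5125, 0.0515, 0.0832]
orientation: [-180.0, -0.0, -78.1]
force: [0.7, -0.8, 5.6]
opening: 0.0138
```

Call:
step_arm(plan="0.5 0 0 0.1 0 0 0;0.5 0 0 0 0 0 0")

```text
clock: 15.77
tool_pos: [0.5125, 0.0515, 0.0822]
orientation: [-180.0, -0.0, -78.1]
force: [1.0, -0.0, 5.5]
opening: 0.0136
```

Call:
step_arm(plan="0.5 0 0 0.1 0 0 0;0.5 0 0 0 0 0 0")

```text
clock: 15.93
tool_pos: [0.5125, 0.0514, 0.0813]
orientation: [-180.0, -0.0, -78.1]
force: [0.5, 0.0, 6.7]
opening: 0.0138
```

Call:
step_arm(plan="0.5 0 0 0.1 0 0 0;0.5 0 0 0 0 0 0")

```text
clock: 16.1
tool_pos: [0.5125, 0.0514, 0.0804]
orientation: [-180.0, -0.0, -78.1]
force: [0.4, -0.4, 6.8]
opening: 0.0138
```

Call:
step_arm(plan="0.5 0 0 0.1 0 0 0;0.5 0 0 0 0 0 0")

```text
clock: 16.27
tool_pos: [0.5125, 0.0514, 0.0794]
orientation: [-180.0, -0.0, -78.1]
force: [0.5, -0.5, 7.8]
opening: 0.0137
```

Call:
step_arm(plan="0.5 0 0 0.1 0 0 0;0.5 0 0 0 0 0 0")

```text
clock: 16.43
tool_pos: [0.5125, 0.0514, 0.0785]
orientation: [-180.0, -0.0, -78.1]
force: [0.1, 0.7, 8.5]
opening: 0.0135
```

Call:
step_arm(plan="0.5 0 0 0.1 0 0 0;0.5 0 0 0 0 0 0")

```text
clock: 16.6
tool_pos: [0.5126, 0.0514, 0.0776]
orientation: [-180.0, -0.0, -78.1]
force: [-0.4, -0.8, 8.6]
opening: 0.0137
```

Force is now rising faster than the spring alone (28.2 mm deep). I take it in single steps from here.

Call:
step_arm(plan="0.5 0 0 0.05 0 0 0;0.5 0 0 0.05 0 0 0")

```text
clock: 16.77
tool_pos: [0.5127, 0.0514, 0.0769]
orientation: [-179.9, -0.0, -78.0]
force: [-1.3, -1.0, 13.9]
opening: 0.0139
```

Call:
step_arm(plan="0.5 0 0 0.05 0 0 0;0.5 0 0 0 0 0 0")

```text
clock: 16.93
tool_pos: [0.5126, 0.0515, 0.0764]
orientation: [-180.0, -0.0, -78.0]
force: [-1.1, -0.5, 11.4]
opening: 0.0135
```

Call:
step_arm(plan="0.5 0 0 0.05 0 0 0;0.5 0 0 0 0 0 0")

```text
clock: 17.1
tool_pos: [0.5126, 0.0514, 0.0759]
orientation: [-180.0, -0.0, -78.1]
force: [-0.8, -0.6, 11.9]
opening: 0.0143
```

Call:
step_arm(plan="0.5 0 0 0.05 0 0 0;0.5 0 0 0 0 0 0")

```text
clock: 17.27
tool_pos: [0.5125, 0.0515, 0.0751]
orientation: [-180.0, -0.0, -78.1]
force: [-0.8, -0.8, 8.9]
opening: 0.0141
```

The force dropped from 11.9 to 8.9 N and the tool gained a bit of depth, which is a possible click. I hold and read again.

Call:
step_arm(plan="0.5 0 0 0 0 0 0;0.5 0 0 0 0 0 0")

```text
clock: 17.43
tool_pos: [0.5125, 0.0514, 0.075]
orientation: [-180.0, -0.0, -78.1]
force: [0.6, -0.5, 7.9]
opening: 0.0138
```

Call:
step_arm(plan="0.5 0 0 -0.05 0 0 0;0.5 0 0 0 0 0 0;0.5 0 0 0 0 0 0")

```text
clock: 17.68
tool_pos: [0.5125, 0.0514, 0.0753]
orientation: [-180.0, -0.0, -78.1]
force: [0.5, -0.5, 5.9]
opening: 0.0139
```

Call:
step_arm(plan="0.5 0 0 -0.05 0 0 0;0.5 0 0 0 0 0 0;0.5 0 0 0 0 0 0")

```text
clock: 17.93
tool_pos: [0.5125, 0.0514, 0.0758]
orientation: [-180.0, -0.0, -78.1]
force: [-0.0, -0.6, 6.0]
opening: 0.0141
```

Call:
step_arm(plan="0.5 0 0 -0.07 0 0 0;0.5 0 0 0 0 0 0;0.5 0 0 0 0 0 0")

```text
clock: 18.18
tool_pos: [0.5125, 0.0515, 0.0768]
orientation: [-180.0, -0.0, -78.1]
force: [-1.3, -0.6, 9.4]
opening: 0.0138
```

Call:
step_arm(plan="0.5 0 0 0 0 0 0;0.5 0 0 0 0 0 0;0.5 0 0 0 0 0 0")

```text
clock: 18.43
tool_pos: [0.5125, 0.0515, 0.0768]
orientation: [-180.0, -0.0, -78.1]
force: [-1.6, -0.3, 8.3]
opening: 0.0139
```

Run:
```python
from h import *
o=telemetry.get_obs();print({k:np.round(o[k],4) for k in o})
b=snapshot("side");cv2.imwrite("pics/side10.png",b)
cv2.imwrite("pics/c10.png",cv2.convertScaleAbs(cv2.resize(b[130:200,280:340],None,fx=8,fy=8,interpolation=cv2.INTER_CUBIC),alpha=1.3))
```

```text
{'clock': np.float64(18.4333), 'joint_pos': array([ 2.76056e+01,  1.43395e+01, -3.04951e+01,  2.34000e-02,
       -4.51309e+01, -1.56831e+01]), 'qvel': array([ 0.086 ,  0.0341, -0.0022,  0.004 ,  0.0608, -0.0275]), 'tau': array([ 3.05200e-01, -3.81665e+01,  1.93974e+01,  3.96340e+00,
        2.01000e-01,  5.50000e-03]), 'tool_pos': array([0.5125, 0.0515, 0.0768]), 'orientation': array([-1.799623e+02, -6.700000e-03, -7.806100e+01]), 'force': array([-1.5767, -0.348 ,  8.2897]), 'moment': array([-0.1366,  0.0719,  0.0166]), 'opening': np.float64(0.0139)}
```

View pics/c10.png

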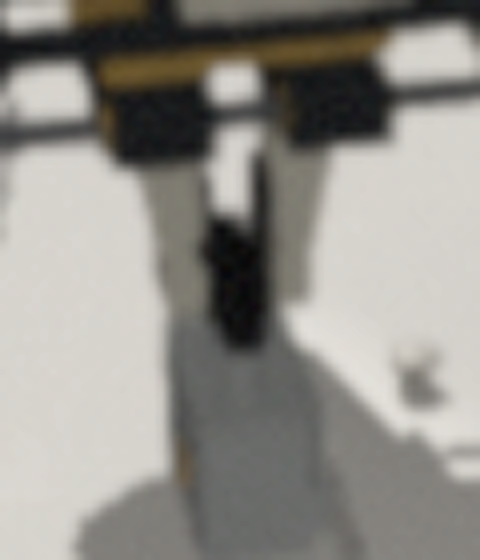

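Backing off 1.5 mm let the shackle rise, so it is not caught yet. I press again in half-millimetre steps.

Call:
step_arm(plan="0.5 0 0 0.05 0 0 0;0.5 0 0 0 0 0 0")

```text
clock: 18.65
tool_pos: [0.5126, 0.0514, 0.0765]
orientation: [-180.0, -0.0, -78.1]
force: [-2.3, 0.3, 10.9]
opening: 0.0138
```

Call:
step_arm(plan="0.5 0 0 0.05 0 0 0;0.5 0 0 0 0 0 0")

```text
clock: 18.82
tool_pos: [0.5126, 0.0514, 0.0761]
orientation: [-180.0, -0.0, -78.1]
force: [-1.2, -1.0, 12.1]
opening: 0.0134
```

Call:
step_arm(plan="0.5 0 0 0.05 0 0 0;0.5 0 0 0 0 0 0")

```text
clock: 18.98
tool_pos: [0.5125, 0.0515, 0.0753]
orientation: [-180.0, -0.0, -78.1]
force: [1.2, -0.3, 8.3]
opening: 0.0138
```

Call:
step_arm(plan="0.5 0 0 0.05 0 0 0;0.5 0 0 0 0 0 0")

```text
clock: 19.15
tool_pos: [0.5125, 0.0515, 0.0748]
orientation: [-180.0, -0.0, -78.1]
force: [-0.5, -1.5, 6.5]
opening: 0.0138
```

Call:
step_arm(plan="0.5 0 0 0.05 0 0 0;0.5 0 0 0 0 0 0")

```text
clock: 19.32
tool_pos: [0.5124, 0.0515, 0.0739]
orientation: [-180.0, 0.0, -78.1]
force: [2.2, -0.0, 1.9]
opening: 0.0143
```

The force fell to 1.9 N, below the spring's own 8 N, so something else now carries the shackle. I check with a small lift.

Call:
step_arm(plan="0.5 0 0 0 0 0 0;0.5 0 0 0 0 0 0")

```text
clock: 19.48
tool_pos: [0.5124, 0.0515, 0.0737]
orientation: [-180.0, -0.0, -78.1]
force: [2.3, -0.4, 3.1]
opening: 0.0135
```

Call:
step_arm(plan="0.5 0 0 -0.05 0 0 0;0.5 0 0 0 0 0 0;0.5 0 0 0 0 0 0")

```text
clock: 19.73
tool_pos: [0.5122, 0.0515, 0.0738]
orientation: [180.0, 0.0, -78.1]
force: [4.4, -0.3, -4.0]
opening: 0.0136
```

Lifting 0.5 mm moved it only 0.1 mm and pulled back with -4 N, so the catch holds. I relax the command and release.

Call:
step_arm(plan="0.5 0 0 0.03 0 0 0;0.5 0 0 0 0 0 0;2 0 0 0 0 0 0;3 0 0 0 0 0 0;4.5 0 0 0 0 0 0;4.5 0 0 0 0 0 0;4.5 0 0 0 0 0 0;4.5 0 0 0 0 0 0")

```text
clock: 20.4
tool_pos: [0.512, 0.0514, 0.0739]
orientation: [180.0, -0.0, -78.1]
force: [-1.3, 0.9, 0.1]
opening: 0.0438
```

Run:
```python
from h import *
go([.5126,.0513,.105],-78.1)
b=snapshot("side");cv2.imwrite("pics/side11.png",b)
cv2.imwrite("pics/c11.png",cv2.convertScaleAbs(cv2.resize(b[130:200,280:340],None,fx=8,fy=8,interpolation=cv2.INTER_CUBIC),alpha=1.3))
```

```text
tool shift cm [ 0.02 -0.05 -3.11] rot [ 0.02 -0.    0.03] | [0.512  0.0514 0.0739] [179.98  -0.   -78.07] F [-1.3  0.9  0.1] t 20.4 op 0.0438
```

View pics/c11.png

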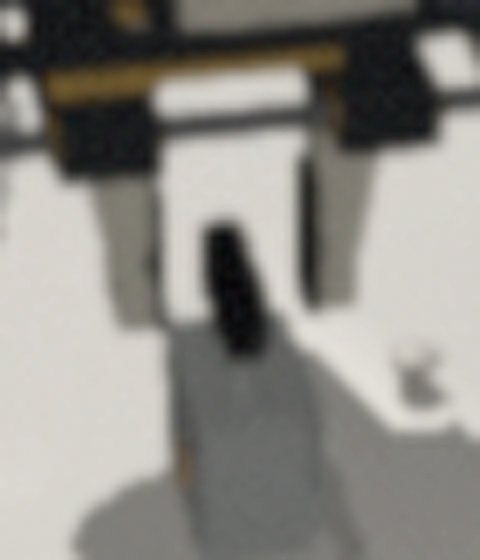

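The shackle stays down with the fingers open: the head is at about (310,166) and its underside is near the tab. I retract upward and check again.

Call:
step_arm(plan="4.5 0 0 -0.8 0 0 0;4.5 0 0 -1.5 0 0 0;4.5 0 0 -2.5 0 0 0;4.5 0 0 -3 0 0 0;4.5 0 0 -3 0 0 0;4.5 -3 0 0 0 0 0;4.5 -3.3 0 0 0 0 0;4.5 -3.3 0 0 0 0 0;4.5 -3.3 0 0 0 0 0;4.5 -3.3 0 0 0 0 0;4.5 -3.3 0 0 0 0 0;4.5 -3.3 0 0 0 0 0")

```text
clock: 21.45
tool_pos: [0.4645, 0.276, 0.1829]
orientation: [-180.0, 0.0, -78.1]
force: [1.1, -0.2, 0.2]
opening: 0.0447
```

Call:
step_arm(plan="4.5 -3.3 0 0 0 0 0;4.5 -3.3 0 0 0 0 0;4.5 -3.3 0 0 0 0 0;4.5 -3 0 0 0 0 0;4.5 -3 0 0 0 0 0;4.5 0 0 0 0 0 0;4.5 0 0 0 0 0 0;4.5 0 0 0 0 0 0")

```text
clock: 22.12
tool_pos: [0.432, 0.4298, 0.1821]
orientation: [180.0, -0.0, -78.0]
force: [0.6, 0.1, -0.5]
opening: 0.0448
```

Run:
```python
from h import *
a=snapshot("top");b=snapshot("side")
z=lambda im,x,y,w,h,f:cv2.convertScaleAbs(cv2.resize(im[y:y+h,x:x+w],None,fx=f,fy=f,interpolation=cv2.INTER_CUBIC),alpha=1.3)
cv2.imwrite("pics/c12.png",np.hstack([z(a,170,130,130,130,3),z(b,280,110,130,130,3)]))
cv2.imwrite("pics/top12.png",a);cv2.imwrite("pics/side12.png",b)
```

```text
(no output)
```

View pics/c12.png

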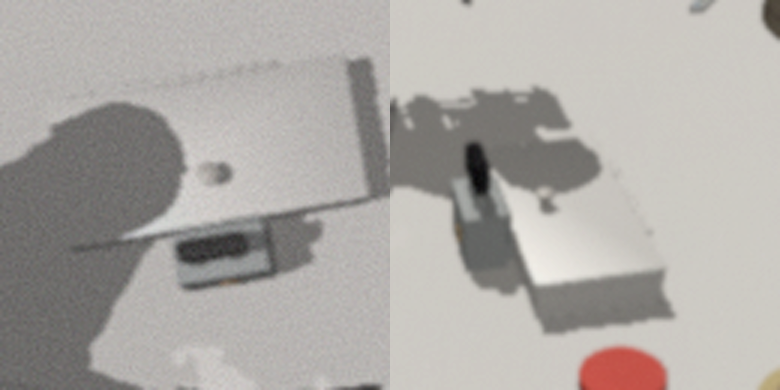

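View pics/top12.png

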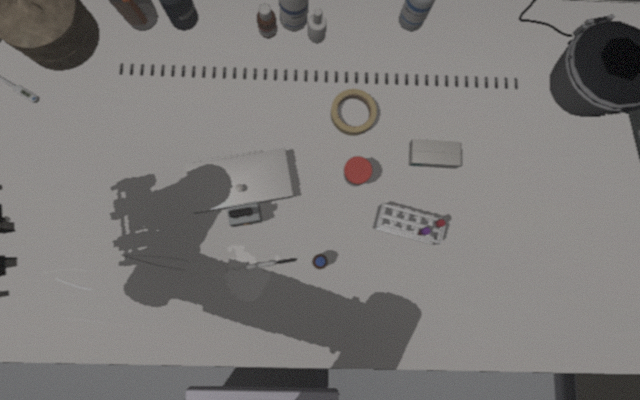

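The lid is flat and shut. The head sits on the lock at top (242,212) and side (306,166), and the bystanders are unmoved. I check the head height once before handing in.

Run:
```python
from h import *
def c(n,x,y,w,h):
    G=cv2.cvtColor(cv2.imread(f"pics/{n}12.png"),cv2.COLOR_BGR2GRAY);m=np.zeros_like(G);m[y:y+h,x:x+w]=G[y:y+h,x:x+w]<65
    k,l,s,ce=cv2.connectedComponentsWithStats(m);i=1+s[1:,4].argmax();return ce[i],s[i]
t,s=c("top",225,203,35,18),c("side",295,150,25,30)
print(t,s,tri(s[0],t[0]))
from plant import workorder
print(workorder.close_job())
```

```text
(array([240.68292683, 212.2804878 ]), array([229, 208,  24,  10, 164], dtype=int32)) (array([308.67226891, 165.89915966]), array([305, 157,   8,  19, 119], dtype=int32)) (array([0.51261719, 0.05327432, 0.07824945]), [np.float64(0.2), np.float64(0.2)])
the job is handed in; nothing more can be done
None
```

I shut the lid, took the shackle from the rack, and pressed both legs through the hasp tab into the lock until the catch took hold. I then let go, moved the arm clear, and handed the job in at about 22 s.

**Lid:** it is shut. The fingers met solid contact at 36.3 mm, and later pictures show the lid flat.

**Catch:** it holds at about 32 mm depth.
- The force built to about 12–14 N, then fell away to about 2 N.
- A 0.5 mm lift then moved the shackle only 0.1 mm and pulled back with about 4 N.
- The shackle stayed down after I released it. Its head measures about 78 mm high, against about 80 mm expected; the cameras read this about 2–3 mm low throughout.

**Disagreements:**
- At about 30.5 mm I took a first force drop (11.9 to 8.9 N) for the click and backed off about 1.5 mm. The shackle rose with the tool, so I pressed again.
- The two cameras disagreed by about 3 mm in y for both the lock and the shackle head. I aimed at the average, and the legs went in without side load.

**Everything else:** the last top picture shows the vial, cup, syringe, rack and tubes where they started. I judged that by eye and did not measure it. The highest reading was about 26 N on the tool, while pushing the lid shut.

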